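Sort lab ware off the deck and latch the plate bin

ROBOT

A 6-joint arm with a two-finger parallel gripper is mounted at the origin on the work surface. World frame = base frame: x ahead of the robot, y to its left, z up, the work surface at z = 0. Lengths are in m, angles in degrees, forces in N, time in s.
With the tool pointing down it reaches from about 0.25 to 0.775 m from the base axis. Payload 8.9 kg.
Tool frame: the origin (TCP) lies midway between the tips of the shut fingers; the grasp point (between the pads) lies 19 mm behind it; z points along the fingers, y is the line along which they close (so a half turn about z gives the same grasp; the last joint's range is limited). The gripper opens to 85 mm and grips with 20 to 120 N. Pads are 22 mm wide; open, the fingers measure 114 mm over their backs; the gripper's body (76 mm by 85 mm) begins 54 mm behind the grasp point. The pads swing forward as they close: fully open they stand 13 mm farther back than shut.
Start: joints at [-72.267, 16.656, -8.789, 64.555, 0, 82.019], TCP at [0.228, -0.473, 0.231] pointing down, gripper open.
Joint ranges: [-144.48, 144.48], [-52.06, 99.96], [-74.48, 78.29], [-112.23, 115.85], [-86.99, 84.42], [-180, 180]. Speed limits (degrees/s): [127.2, 127.2, 159.86, 180, 180, 180].

INTERFACE

Orientations are given as [roll, pitch, yaw] about the fixed x, y, z axes, in that order (R = Rz(yaw) Ry(pitch) Rx(roll)).
In Python, from cell import bot gives the robot as it stands. The module is installed in compiled form; this text tells all that it offers.
- The arm moves only by the tool move_arm, never from a script. Its argument "rows" is a list of rows, each an object with "hand": the closure, from 0 (fully open) to 1 (shut); "travel": the shift along the tool's x, y, z scaled (see below), a list of three; "rotation": the turn, a rotation vector about the tool's x, y, z scaled (see below), a list of three. In form: [{"hand": hand, "travel": [tx, ty, tz], "rotation": [ax, ay, az]}, ...]. A call has 1 to 5 rows; each row shifts and turns the commanded pose from where the row before left it, along the tool's axes as they then stand; what a row does not reach is not made up. The controller multiplies each number of a shift by 4 cm and each number of a turn by 8 degrees. A row lasts 1/10 s, in which the tool goes at most 50 mm and 8.59 degrees, less where a joint would pass 70% of its speed; a pose out of reach is approached as far as the arm can. A call with a number of a shift or a turn outside -1 to 1 is refused whole. A call with a gripper value outside its range is refused whole. The fingers move at their own pace and stop on an object; "newtons" is the grip in N (left out, the last holds). Time passes only in rows, so rows that do not move let the fingers close. It gives the time, the measured TCP pose, the force, the opening and the grip force at its end, in the units of the state.
- bot.read_state(): the state, without advancing time (a new reading comes with each control period).
- bot.grab_frame(name): name is "scene" or "top"; returns a dict with "color" (400x640x3 uint8, red, green, blue), "depth" (400x640 float32, m along the optical axis (not along the pixel's ray), 0 where there is no reading), "fx", "fy", "cx", "cy" (pixels), "extrinsics" (4x4, takes a point from world to camera coordinates). Camera axes: x right, y up, looking along -z (the intrinsics and any distortion apply to the point x, -y, -z); pixel columns grow to the right and rows downward; lengths in m; the calibration is good to about 2 mm. A picture is of the moment at which its call begins.
- bot.close_job(): hands the job in; it is judged then, once.
Trained networks look in the newest picture that a camera, given by its name, has taken for a name from the list of things; names that differ only in an ending like _2 or _b are one class to them, and where a whole thing is asked for, a point or a joint stands for the part that bears it (a point fixed in the world has none). Each returns a list of dicts, best first, with "p" (0 to 1); they miss things now and then, are a little off and sometimes report something else, mostly with a low value. They report only what shows in the picture. A call takes as long as a camera call.
- bot.recognise(target, camera): "at" ([x, y, z] in m, in the coordinates of the camera as it stood for that picture, good to about 4 mm: the middle of the surface that is visible of it).
- bot.outline_of(target, camera): "mask" (400x640 bool, what is visible of it).
The state is a dict: "t": time; "joint_pos": joint angles; "joint_velocities": joint speeds; "tau": joint torques, N m; "eef_pos": TCP position; "ee_rot": TCP orientation; "wrist_force": force on the tool from outside, world axes, zero at the start; "torque": the same for the moment, N m; "gripper_width": opening from 0.0 (shut) to 1.0 (fully open); "grasp_force": force on a finger pad.
Only numpy, scipy, OpenCV 4.12 (cv2) and the standard library are available. Lean on these libraries where they do the work, as an engineer would, in place of code of your own. Each camera call takes 0.05 s, during which the arm holds its last target. There are 200 camera calls.

TASK

Clear the raised metal deck: both flat well plates go into the grey bin that has the hinged hold-down bar, where they must lie down on its floor and not stay leaning on the rim, and the square bottle goes into the plain grey bin, also lying flat on the floor: tip it down if it stays propped on the wall. Then swing the bar down over the plates and press it until its end snaps home under the sprung catch, without forcing it. Leave the jar, the wash bottle and the beaker around it alone.

Things in the scene. Friction and masses are not known exactly. Their poses are not given: they have to be found in the camera images.
- deck: Fixed raised metal deck, 330 (x) by 210 (y) mm, flat top 75 mm above the bench, no lips. Origin: under its centre, at bench height. The items start on it in three rows about 96 mm apart along x, long sides along y within about 0.2 rad. A bin stands against each long side (+y and -y; which is which varies), parallel, 3 mm away: what is pushed off along y drops into it.
- bar_bin: Fixed grey open bin with the hinged steel hold-down bar; for the plates. Outside 330 (x) by 180 (y) by 70 mm high, walls and floor 5 mm. Origin: under its centre, at bench height; axes parallel to the deck's.
- open_bin: Fixed grey open bin of the same size without a bar; for the bottle. Origin: under its centre, at bench height; axes parallel to the deck's.
- plate_a: Loose white 24-well plate, 85 (its x) by 127 (its y) by 20 mm high, 0.06 to 0.13 kg, flat with its wells up. Origin: centre of its underside. Too wide to grip; push it.
- plate_b: A second well plate, the same as plate_a.
- bottle: Loose white square bottle lying on its side along its y: body 50 (x) by 110 (y) by 50 mm high, round cap 34 mm across at the +y end, 140 mm long in all, 0.12 to 0.23 kg. Origin: underside as it lies at the start, middle of the whole length.
- bottle_mid (a point): Point inside the bottle on its long axis, middle of its length (25 mm above the bottle's origin).
- bar (a joint): Hinge angle of the steel hold-down bar, rad: 0 = level and shut, grows as it rises; starts at 0.7 to 0.9, stays where left (friction about 0.2 N m). Bar 14 mm wide, 10 mm thick, 341 mm long, over the bin's middle line along its x; the hinge is at the bin's far (+x) end, axis along y; shut, it points to -x, its axis 81 mm above the bench, against a solid stop at 0.
- bar_hinge (a point): Point on the bar's hinge axis, on the bin's middle line, 172 mm to +x of the bin's origin and 81 mm above the bench.
- bar_tip (a point): On the bar's upper face, 320 mm from the hinge, 21 mm short of the free end; moves with the bar. At about 0.05 rad the bar's end meets a sprung catch at the bin's near end; pressing on here (about 5 to 12 N) pushes the catch aside and the bar snaps below it to 0, where it stays. Resting on top of the catch it is not shut.
- bar_mid (a point): On the bar's upper face, 150 mm from the hinge; moves with the bar.
- reagent: Bystander: glass jar, 72 mm across, 140 mm tall, standing on the bench outside the bins. Origin: centre of its base.
- wash: Bystander: white wash bottle, 68 mm across, 205 mm tall with its spout, standing on the bench. Origin: centre of its base.
- beaker: Bystander: glass beaker, 72 mm across, 90 mm tall, standing on the bench. Origin: centre of its base.

How it is judged (in metres and radians):
On the way, in this order (a step that is already met when the one before it is completed fails the run):
1. both plates lie in the bin with the bar and the bottle is in the plain bin (x of plate_a in the frame of bar_bin between -0.155 and 0.155 m and y of plate_a in the frame of bar_bin between -0.08 and 0.08 m and z of plate_a in the frame of bar_bin between 0 and 0.04 m and angle between the z axis of each of plate_a, plate_b and the z axis of bar_bin, either way round below 0.4 rad and linear speed of each of plate_a, plate_b, bottle below 0.03 m/s and x of plate_b in the frame of bar_bin between -0.155 and 0.155 m and y of plate_b in the frame of bar_bin between -0.08 and 0.08 m and z of plate_b in the frame of bar_bin between 0 and 0.04 m and x of bottle_mid in the frame of open_bin between -0.155 and 0.155 m and y of bottle_mid in the frame of open_bin between -0.08 and 0.08 m and z of bottle_mid in the frame of open_bin between 0 and 0.042 m), for 0.2 s.
2. the bar is pressed home under its catch (value of joint bar below 0.015 rad and velocity of joint bar below 0.05 rad/s), for 0.2 s.
At the end, for the whole second after the job is handed in: Plates: inside the bar bin, underside centre below 40 mm, tilt under 0.4 rad. Bottle: inside the plain bin, its middle below 42 mm. All at rest (under 30 mm/s). Bar down under its catch: angle under 0.015 rad, not moving (all of step 1 and all of step 2); the robot touches nothing.
It fails at once if a bystander is moved or tipped (over 20 mm or 0.3 rad) (distance of any of reagent, wash, beaker from where it was at the start of the episode above 0.02 m or angle between any of reagent, wash, beaker's own z axis and vertical above 0.3 rad).
It fails at once if the bar is forced (over 60 N on it) (contact force between bar and anything else above 60 N).
It also fails if it takes over 72 s, if anything falls off the work surface, if the arm or the gripper's body presses on something with over 40 N, if the wrist force passes 120 N, or if a joint passes its speed limit or range.

## Working session

There is one attempt and no reset: what is moved stays moved. The work goes in short steps, Python scripts to look and compute and a tool call to move; the robot and the scene stay as the last step left them, time stands still between calls to the robot, and variables do not carry over. Pictures are saved under pics/ and viewed, at most 10 in all, crops included, and the job is handed in when it is done.

Besides the shell and the picture viewer there is one more tool, called after "Call:" as name(argument=value, ...) on one line, values as JSON. move_arm: Moves the arm, as the interface text tells. Shifts and turns lie within -1 to 1; 1 stands for 4 cm of shift or 8 degrees of turn. Its arguments: {"type":"object","properties":{"rows":{"type":"array"},"newtons":{"type":"number"}},"required":["rows"]}

```bash
mkdir -p pics
cat > h.py <<'E'
import numpy as np, cv2
from cell import bot
def w(f,p):
    E=np.array(f["extrinsics"]); return (np.linalg.inv(E)@np.r_[p,1])[:3]
def cloud(f):
    d=f["depth"]; v,u=np.mgrid[:400,:640]
    P=np.stack([(u-f["cx"])/f["fx"]*d,-(v-f["cy"])/f["fy"]*d,-d,np.ones_like(d)],-1)
    return (P@np.linalg.inv(np.array(f["extrinsics"])).T)[...,:3]
def save(f,n): cv2.imwrite("pics/"+n,f["color"][...,::-1])
E
python3 - <<'E'
from h import *
np.set_printoptions(precision=3,suppress=True)
fs={}
for c in("scene","top"):
    f=fs[c]=bot.grab_frame(c); save(f,c+"0.png"); C=cloud(f)
    for n in "deck bar_bin open_bin plate_a bottle bar reagent wash beaker".split():
        try:
            r=bot.recognise(n,c)
            print(c,n,[(round(x["p"],2),w(f,x["at"])) for x in r if x["p"]>.3])
            for m in bot.outline_of(n,c):
                if m["p"]<.3: continue
                k=m["mask"]&(f["depth"]>0); P=C[k]; z=np.percentile(P[:,2],[5,50,95])
                T=P[P[:,2]>z[2]-.02]; q=cv2.minAreaRect((T[:,:2]*1000).astype(np.float32))
                print("   m",round(m["p"],2),k.sum(),"z",z,"rect",np.round(q[0]),np.round(q[1]),round(q[2],1))
        except Exception as e: print(c,n,e)
E
```

```text
scene deck [(0.88, array([0.562, 0.022, 0.076]))]
   m 0.86 4327 z [0.07  0.075 0.078] rect [536. -23.] [221. 331.] 86.6
scene bar_bin [(0.77, array([ 0.523, -0.243,  0.012])), (0.67, array([0.432, 0.428, 0.055])), (0.47, array([ 0.626, -0.005,  0.093]))]
   m 0.82 5438 z [0.003 0.012 0.244] rect [ 511. -214.] [ 29. 106.] 89.2
scene open_bin [(0.95, array([0.548, 0.171, 0.003]))]
   m 0.86 10294 z [0.003 0.007 0.07 ] rect [548. 172.] [187. 332.] 86.5
scene plate_a [(0.74, array([ 0.627, -0.004,  0.095]))]
   m 0.94 1122 z [0.082 0.095 0.098] rect [430. -21.] [125.  82.] 84.1
   m 0.86 1409 z [0.08  0.095 0.098] rect [623. -13.] [129.  86.] 85.6
scene bottle [(0.68, array([ 0.525, -0.031,  0.125])), (0.53, array([ 0.434, -0.017,  0.098]))]
   m 0.91 969 z [0.087 0.123 0.127] rect [522. -37.] [138.  51.] 83.7
scene bar [(0.56, array([ 0.566, -0.219,  0.215]))]
   m 0.6 650 z [0.09  0.207 0.317] rect [ 475. -210.] [33. 25.] 4.7
scene reagent [(0.95, array([ 0.461, -0.443,  0.104]))]
   m 0.88 760 z [0.015 0.106 0.142] rect [ 502. -356.] [300.  60.] 63.2
scene wash [(0.74, array([0.603, 
[... 1115 characters left out ...]
 bottle [(0.79, array([ 0.519, -0.046,  0.125]))]
   m 0.82 914 z [0.111 0.124 0.127] rect [521. -39.] [138.  50.] 83.7
top bar [(0.55, array([ 0.545, -0.219,  0.242]))]
   m 0.66 755 z [0.004 0.212 0.323] rect [ 469. -215.] [28. 28.] 1.3
   m 0.64 998 z [0.004 0.123 0.199] rect [614. 430.] [68.  7.] 16.2
top reagent [(0.8, array([ 0.45 , -0.444,  0.125])), (0.58, array([0.579, 0.41 , 0.126]))]
   m 0.81 1043 z [0.024 0.131 0.142] rect [ 449. -462.] [61. 62.] 12.3
top wash [(0.6, array([0.581, 0.409, 0.124]))]
   m 0.93 994 z [0.011 0.123 0.2  ] rect [617. 431.] [75.  7.] 16.2
top beaker [(0.78, array([0.453, 0.442, 0.049]))]
   m 0.75 702 z [0.003 0.052 0.09 ] rect [452. 428.] [67. 72.] 1.5
```

```bash
python3 -c "
import cv2,numpy as np
a=cv2.imread('pics/scene0.png');b=cv2.imread('pics/top0.png');cv2.imwrite('pics/both0.png',cv2.resize(np.vstack([a,b]),(480,600)))"
```

```text
(no output)
```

View pics/both0.png

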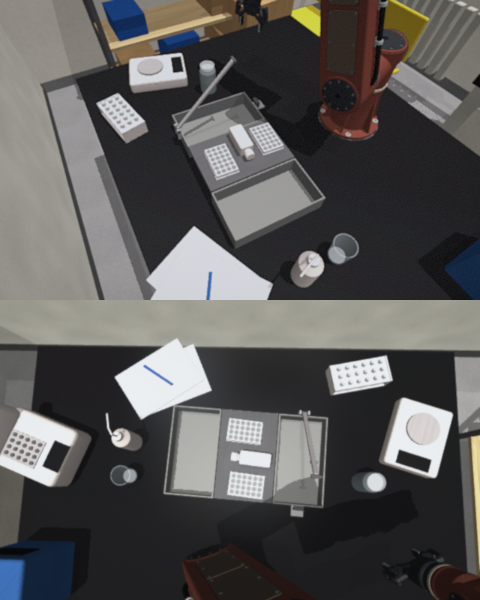

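The picture shows the bar bin on the -y side, with its bar raised (top view, around 310,450 in the lower half), and the open bin on +y. The deck holds plate (430,-22), bottle (521,-38) with its cap toward +y, and plate (621,-14) in mm. The deck yaw is about -3.5°.

```bash
cat >> h.py <<'E'
from scipy.spatial.transform import Rotation as R
YAW=-3.5
def plan(tgt=None,yaw=None):
    "tool-axis travel (units of 4cm) and rotvec (units of 8deg) to world target, closing axis at world heading yaw"
    s=bot.read_state(); r=R.from_euler("xyz",s["ee_rot"],degrees=True)
    print("t",round(s["t"],2),"pos",np.round(s["eef_pos"],4),"rpy",np.round(s["ee_rot"],1),"F",np.round(s["wrist_force"],1),"w",round(s["gripper_width"],2))
    if yaw is not None:
        best=min((R.from_euler("xyz",[180,0,y],degrees=True) for y in(yaw-90,yaw+90)),key=lambda q:(r.inv()*q).magnitude())
        print("rot units",np.round((r.inv()*best).as_rotvec(degrees=True)/8,2),"after: tool axes in world\n",np.round(best.as_matrix(),3))
    if tgt is not None: print("travel units",np.round(r.inv().apply(np.array(tgt)-s["eef_pos"])/.04,2))
E
python3 -c "
from h import *
plan([.435,.07,.231],-3.5)"
```

```text
t 1.9 pos [ 0.2278 -0.473   0.2313] rpy [-180.    -0.    25.7] F [ 0.6 -0.1 -0.6] w 1.0
rot units [ 0.  -0.  -7.6] after: tool axes in world
 [[ 0.061  0.998  0.   ]
 [ 0.998 -0.061 -0.   ]
 [ 0.     0.    -1.   ]]
travel units [ 1.056e+01 -9.980e+00  1.000e-02]
```

Call:
move_arm(rows=[{"hand": 0.4,"travel": [0,0,0],"rotation": [0,0,-1]},{"hand": 0.4,"travel": [0,0,0],"rotation": [0,0,-1]},{"hand": 0.4,"travel": [0,0,0],"rotation": [0,0,-1]},{"hand": 0.4,"travel": [0,0,0],"rotation": [0,0,-1]},{"hand": 0.4,"travel": [0,0,0],"rotation": [0,0,-1]}])

```text
t: 2.4
eef_pos: [0.2278, -0.473, 0.2313]
ee_rot: [-180.0, -0.0, 66.0]
wrist_force: [0.5, 1.2, 0.1]
gripper_width: 0.601
grasp_force: 0.0
```

Call:
move_arm(rows=[{"hand": 0.4,"travel": [0,0,0],"rotation": [0,0,-1]},{"hand": 0.4,"travel": [0,0,0],"rotation": [0,0,-1]},{"hand": 0.4,"travel": [0,0,0],"rotation": [0,0,-0.6]},{"hand": 0.4,"travel": [0,0,0],"rotation": [0,0,0]}])

```text
t: 2.8
eef_pos: [0.2278, -0.473, 0.2313]
ee_rot: [-180.0, -0.0, 86.6]
wrist_force: [0.0, -0.3, 0.1]
gripper_width: 0.598
grasp_force: 0.0
```

Call:
move_arm(rows=[{"hand": 0.4,"travel": [0.9,0.1,0],"rotation": [0,0,0]},{"hand": 0.4,"travel": [0.9,0.1,0],"rotation": [0,0,0]},{"hand": 0.4,"travel": [0.9,0.2,0],"rotation": [0,0,0]},{"hand": 0.4,"travel": [0.9,0.2,0],"rotation": [0,0,0]},{"hand": 0.4,"travel": [0.9,0.2,0],"rotation": [0,0,0]}])

```text
t: 3.3
eef_pos: [0.2708, -0.2939, 0.2314]
ee_rot: [180.0, 0.0, 86.3]
wrist_force: [0.6, 0.4, 0.2]
gripper_width: 0.599
grasp_force: 0.0
```

Call:
move_arm(rows=[{"hand": 0.4,"travel": [0.9,0.3,0],"rotation": [0,0,0]},{"hand": 0.4,"travel": [0.9,0.3,0],"rotation": [0,0,0]},{"hand": 0.4,"travel": [0.9,0.3,0],"rotation": [0,0,0]},{"hand": 0.4,"travel": [0.9,0.3,0],"rotation": [0,0,0]},{"hand": 0.4,"travel": [0.9,0.3,0],"rotation": [0,0,0]}])

```text
t: 3.8
eef_pos: [0.3419, -0.1179, 0.2316]
ee_rot: [180.0, 0.0, 86.3]
wrist_force: [0.9, -0.7, -0.3]
gripper_width: 0.598
grasp_force: 0.0
```

Call:
move_arm(rows=[{"hand": 0.4,"travel": [0.9,0.4,0],"rotation": [0,0,0]},{"hand": 0.4,"travel": [0.9,0.4,0],"rotation": [0,0,0]},{"hand": 0.4,"travel": [0.9,0.4,0],"rotation": [0,0,0]},{"hand": 0.4,"travel": [0.9,0.4,0],"rotation": [0,0,0]},{"hand": 0.4,"travel": [0.9,0.4,0],"rotation": [0,0,0]}])

```text
t: 4.3
eef_pos: [0.4329, 0.0572, 0.2315]
ee_rot: [180.0, 0.0, 86.3]
wrist_force: [-0.1, -0.8, 0.5]
gripper_width: 0.6
grasp_force: 0.0
```

```bash
python3 -c "
from h import *
plan([.435,.068,.077],-3.5)"
```

```text
t 4.3 pos [0.4329 0.0572 0.2315] rpy [180.    0.   86.3] F [-0.1 -0.8  0.5] w 0.6
rot units [ 0.    0.   -0.02] after: tool axes in world
 [[ 0.061  0.998  0.   ]
 [ 0.998 -0.061 -0.   ]
 [ 0.     0.    -1.   ]]
travel units [0.27 0.03 3.86]
```

Call:
move_arm(rows=[{"hand": 0.4,"travel": [0.3,0,0.9],"rotation": [0,0,0]},{"hand": 0.4,"travel": [0,0,0.9],"rotation": [0,0,0]},{"hand": 0.4,"travel": [0,0,0.9],"rotation": [0,0,0]},{"hand": 0.4,"travel": [0,0,0.7],"rotation": [0,0,0]},{"hand": 0.4,"travel": [0,0,0.4],"rotation": [0,0,0]}])

```text
t: 4.8
eef_pos: [0.4317, 0.0676, 0.0773]
ee_rot: [-179.9, 0.0, 86.4]
wrist_force: [-0.5, -0.2, -0.4]
gripper_width: 0.6
grasp_force: 0.0
```

Call:
move_arm(rows=[{"hand": 0.4,"travel": [-0.4,0,0],"rotation": [0,0,0]},{"hand": 0.4,"travel": [-0.4,0,0],"rotation": [0,0,0]},{"hand": 0.4,"travel": [-0.4,0,0],"rotation": [0,0,0]},{"hand": 0.4,"travel": [-0.4,0,0],"rotation": [0,0,0]},{"hand": 0.4,"travel": [-0.4,0,0],"rotation": [0,0,0]}])

```text
t: 5.3
eef_pos: [0.4282, -0.0129, 0.0794]
ee_rot: [180.0, -0.0, 86.3]
wrist_force: [-0.1, 0.2, 0.3]
gripper_width: 0.598
grasp_force: 0.1
```

Run:
```python
from h import *
f=bot.grab_frame("scene"); save(f,"s1.png"); cv2.imwrite("pics/s1c.png",cv2.resize(f["color"][90:330,200:460,::-1],None,fx=2,fy=2)); plan([.428,-.117,.079])
```

```text
t 5.35 pos [ 0.4283 -0.0147  0.0794] rpy [1.80e+02 1.00e-01 8.63e+01] F [ 0.6 -1.3  0.7] w 0.6
travel units [-2.55  0.16  0.01]
```

View pics/s1c.png

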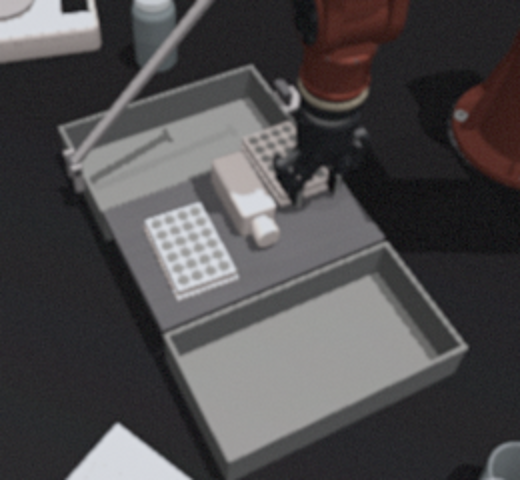

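The plate (275,160 in the crop) is being pushed squarely toward the bar bin and the neighbouring items have not moved. I'll keep pushing.

Call:
move_arm(rows=[{"hand": 0.4,"travel": [-0.4,0,0],"rotation": [0,0,0]},{"hand": 0.4,"travel": [-0.4,0,0],"rotation": [0,0,0]},{"hand": 0.4,"travel": [-0.4,0,0],"rotation": [0,0,0]},{"hand": 0.4,"travel": [-0.4,0,0],"rotation": [0,0,0]},{"hand": 0.4,"travel": [-0.4,0,0],"rotation": [0,0,0]}])

```text
t: 5.85
eef_pos: [0.4235, -0.0925, 0.0794]
ee_rot: [180.0, -0.0, 86.4]
wrist_force: [0.4, 1.1, 1.4]
gripper_width: 0.601
grasp_force: 0.9
```

Call:
move_arm(rows=[{"hand": 0.4,"travel": [-0.4,0,0],"rotation": [0,0,0]},{"hand": 0.4,"travel": [-0.2,0,0],"rotation": [0,0,0]},{"hand": 0.4,"travel": [0,0,0],"rotation": [0,0,0]}])

```text
t: 6.15
eef_pos: [0.422, -0.1167, 0.0794]
ee_rot: [180.0, 0.0, 86.4]
wrist_force: [0.4, -0.2, 0.1]
gripper_width: 0.599
grasp_force: 0.0
```

```bash
cat >> h.py <<'E'
def find(n,c,zmin=-1):
    f=bot.grab_frame(c); C=cloud(f); out=[]
    for m in bot.outline_of(n,c):
        if m["p"]<.3: continue
        P=C[m["mask"]&(f["depth"]>0)]
        if len(P)<50: continue
        q=cv2.minAreaRect((P[:,:2]*1000).astype(np.float32)); c0=np.median(P,0)
        A=np.c_[P[:,:2]-c0[:2],np.ones(len(P))]; g=np.linalg.lstsq(A,P[:,2],rcond=None)[0]
        print(c,n,round(m["p"],2),len(P),"med",np.round(c0,3),"rect",np.round(q[0]),np.round(q[1]),round(q[2],1),"zpct",np.round(np.percentile(P[:,2],[5,95]),3),"slope",np.round(g[:2],2))
    return f
E
python3 - <<'E'
from h import *
plan()
for c in("scene","top"): f=find("plate_a",c)
E
```

```text
t 6.15 pos [ 0.422  -0.1167  0.0794] rpy [180.    0.   86.4] F [ 0.4 -0.2  0.1] w 0.6
scene plate_a 0.84 272 med [ 0.45  -0.156  0.075] rect [ 426. -179.] [114.  78.] 87.7 zpct [0.027 0.09 ] slope [-0.05  0.56]
scene plate_a 0.6 1306 med [ 0.627 -0.006  0.095] rect [623. -21.] [142.  81.] 83.0 zpct [0.083 0.098] slope [-0.04 -0.02]
top plate_a 0.82 1358 med [ 0.619 -0.015  0.095] rect [621. -14.] [126.  82.] 83.1 zpct [0.089 0.098] slope [ 0.04 -0.  ]
```

Call:
move_arm(rows=[{"hand": 0.4,"travel": [-0.4,0,0],"rotation": [0,0,0]},{"hand": 0.4,"travel": [-0.4,0,0],"rotation": [0,0,0]},{"hand": 0.4,"travel": [0,0,0],"rotation": [0,0,0]},{"hand": 0.4,"travel": [0,0,0],"rotation": [0,0,0]}])

```text
t: 6.75
eef_pos: [0.4198, -0.1475, 0.0792]
ee_rot: [-180.0, -0.0, 86.5]
wrist_force: [-0.7, 1.0, 0.5]
gripper_width: 0.597
grasp_force: 0.0
```

Run:
```python
from h import *
plan()
for c in("scene","top"): f=find("plate_a",c)
```

```text
t 6.75 pos [ 0.4198 -0.1475  0.0792] rpy [-180.    -0.    86.5] F [-0.7  1.   0.5] w 0.6
scene plate_a 0.94 1414 med [ 0.626 -0.005  0.095] rect [619. -22.] [146.  90.] 83.2 zpct [0.079 0.098] slope [-0.04 -0.03]
scene plate_a 0.85 361 med [ 0.436 -0.207  0.026] rect [ 425. -205.] [142.  83.] 80.9 zpct [0.015 0.029] slope [0.06 0.15]
scene plate_a 0.61 1003 med [ 0.529 -0.032  0.123] rect [504. -86.] [247.  77.] 73.8 zpct [0.081 0.127] slope [0.03 0.01]
top plate_a 0.77 1412 med [ 0.62  -0.016  0.095] rect [624. -15.] [127.  88.] 83.9 zpct [0.082 0.098] slope [0.03 0.  ]
```

Plate A lies flat (top at 26 mm). Next is plate B.

Call:
move_arm(rows=[{"hand": 0.4,"travel": [0.2,0,-0.8],"rotation": [0,0,0]},{"hand": 0.4,"travel": [0.6,0,-0.9],"rotation": [0,0,0]},{"hand": 0.4,"travel": [0.8,0,-0.8],"rotation": [0,0,0]},{"hand": 0.4,"travel": [0.9,0.4,0],"rotation": [0,0,0]},{"hand": 0.4,"travel": [0.9,0.7,0],"rotation": [0,0,0]}])

```text
t: 7.45
eef_pos: [0.4722, -0.0134, 0.1807]
ee_rot: [179.9, 0.0, 86.5]
wrist_force: [0.8, -0.4, 0.4]
gripper_width: 0.602
grasp_force: 0.0
```

Call:
move_arm(rows=[{"hand": 0.4,"travel": [0.9,0.7,0],"rotation": [0,0,0]},{"hand": 0.4,"travel": [0.9,0.7,0],"rotation": [0,0,0]},{"hand": 0.4,"travel": [0.8,0.7,0],"rotation": [0,0,0]},{"hand": 0.4,"travel": [0,0.8,0],"rotation": [0,0,0]},{"hand": 0.4,"travel": [0,0.8,0],"rotation": [0,0,0]}])

```text
t: 7.95
eef_pos: [0.6269, 0.0818, 0.1791]
ee_rot: [-180.0, -0.0, 86.7]
wrist_force: [0.3, 0.8, 0.4]
gripper_width: 0.604
grasp_force: 0.0
```

```bash
python3 -c "
from h import *
plan([.626,.082,.079],-3.5)"
```

```text
t 7.95 pos [0.6269 0.0818 0.1791] rpy [-180.    -0.    86.7] F [0.3 0.8 0.4] w 0.6
rot units [-0.   -0.    0.02] after: tool axes in world
 [[ 0.061  0.998  0.   ]
 [ 0.998 -0.061 -0.   ]
 [ 0.     0.    -1.   ]]
travel units [ 0.   -0.02  2.5 ]
```

Call:
move_arm(rows=[{"hand": 0.4,"travel": [0,0,0.9],"rotation": [0,0,0]},{"hand": 0.4,"travel": [0,0,0.9],"rotation": [0,0,0]},{"hand": 0.4,"travel": [0,0,0.7],"rotation": [0,0,0]},{"hand": 0.4,"travel": [-0.4,0,0],"rotation": [0,0,0]},{"hand": 0.4,"travel": [-0.4,0,0],"rotation": [0,0,0]}])

```text
t: 8.45
eef_pos: [0.6237, 0.0475, 0.0793]
ee_rot: [-179.9, 0.0, 86.6]
wrist_force: [0.1, 1.8, -0.3]
gripper_width: 0.599
grasp_force: 0.2
```

Call:
move_arm(rows=[{"hand": 0.4,"travel": [-0.4,0,0],"rotation": [0,0,0]},{"hand": 0.4,"travel": [-0.4,0,0],"rotation": [0,0,0]},{"hand": 0.4,"travel": [-0.4,0,0],"rotation": [0,0,0]},{"hand": 0.4,"travel": [-0.4,0,0],"rotation": [0,0,0]},{"hand": 0.4,"travel": [-0.4,0,0],"rotation": [0,0,0]}])

```text
t: 8.95
eef_pos: [0.6195, -0.0335, 0.0798]
ee_rot: [180.0, -0.0, 86.5]
wrist_force: [0.1, 2.3, 0.9]
gripper_width: 0.601
grasp_force: 0.7
```

Call:
move_arm(rows=[{"hand": 0.4,"travel": [-0.4,0,0],"rotation": [0,0,0]},{"hand": 0.4,"travel": [-0.4,0,0],"rotation": [0,0,0]},{"hand": 0.4,"travel": [-0.4,0,0],"rotation": [0,0,0]},{"hand": 0.4,"travel": [-0.4,0,0],"rotation": [0,0,0]},{"hand": 0.4,"travel": [-0.4,0,0],"rotation": [0,0,0]}])

```text
t: 9.45
eef_pos: [0.6145, -0.1131, 0.0794]
ee_rot: [180.0, -0.0, 86.5]
wrist_force: [1.0, 2.7, 3.8]
gripper_width: 0.605
grasp_force: 2.1
```

Run:
```python
from h import *
plan([.62,-.145,.079])
for c in("scene","top"): f=find("plate_a",c)
for c in("scene","top"): f=find("bar",c)
save(f,"t2.png"); cv2.imwrite("pics/t2c.png",cv2.resize(f["color"][100:300,200:460,::-1],None,fx=2.5,fy=2.5))
```

```text
t 9.45 pos [ 0.6145 -0.1131  0.0794] rpy [180.   -0.   86.5] F [1.  2.7 3.8] w 0.6
travel units [-0.79  0.19  0.01]
scene plate_a 0.95 377 med [ 0.627 -0.144  0.084] rect [ 647. -203.] [101. 192.] 15.1 zpct [0.067 0.098] slope [-0.04  0.19]
scene bar 0.78 406 med [ 0.632 -0.222  0.145] rect [ 427. -366.] [626. 218.] 38.8 zpct [0.066 0.324] slope [-0.93  1.27]
top bar 0.83 361 med [ 0.511 -0.22   0.272] rect [ 528. -218.] [ 25. 142.] 89.1 zpct [0.201 0.325] slope [-1.01 -0.04]
```

View pics/t2c.png

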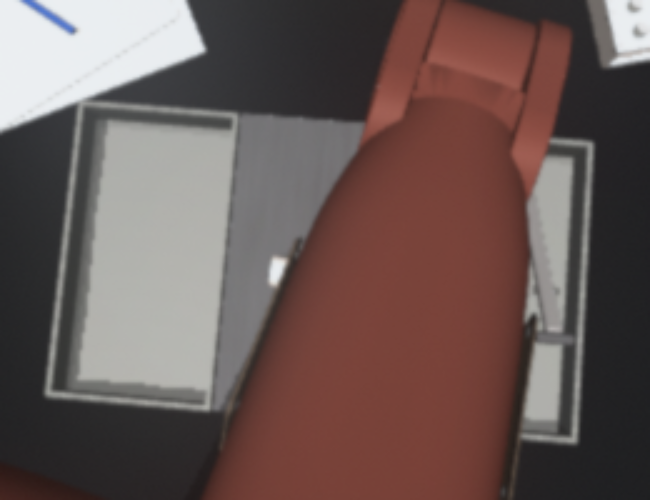

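The arm hides most of the scene. The plate is near the tipping point, so I'll check clearance from arm to bar before the last push.

Run:
```python
from h import *
h=np.array([.696,-.2325,.081]); a=.82; x=np.array([.998,-.061,0])
for c in("scene","top"):
    f=bot.grab_frame(c); P=cloud(f)[f["depth"]>0]; s=np.clip((P-h)@(-x*np.cos(a)+[0,0,np.sin(a)]),0,.341)
    d=P-(h+s[:,None]*(-x*np.cos(a)+[0,0,np.sin(a)]))
    n=np.linalg.norm(d,axis=1)
    # arm points: y side toward deck, above z .14
    k=(P[:,2]>.14)&(d[:,1]>.012)&(n<.15)
    q=np.argsort(n[k])[[0,5,20,60]] if k.sum()>61 else []
    print(c,k.sum(),[(np.round(P[k][i],3),round(n[k][i],3)) for i in q])
```

```text
scene 763 [(array([ 0.63 , -0.216,  0.157]), np.float64(0.013)), (array([ 0.464, -0.201,  0.325]), np.float64(0.018)), (array([ 0.646, -0.121,  0.144]), np.float64(0.108)), (array([ 0.681, -0.125,  0.182]), np.float64(0.118))]
top 13 []
```

Call:
move_arm(rows=[{"hand": 0.4,"travel": [-0.4,0,0],"rotation": [0,0,0]},{"hand": 0.4,"travel": [-0.4,0,0],"rotation": [0,0,0]},{"hand": 0.4,"travel": [-0.2,0,0],"rotation": [0,0,0]},{"hand": 0.4,"travel": [0,0,0],"rotation": [0,0,0]}])

```text
t: 10.35
eef_pos: [0.6119, -0.1537, 0.0793]
ee_rot: [180.0, 0.0, 86.4]
wrist_force: [0.4, 0.0, 0.5]
gripper_width: 0.599
grasp_force: 0.0
```

Run:
```python
from h import *
plan()
for n in("plate_a","bar"): f=find(n,"scene")
```

```text
t 10.35 pos [ 0.6119 -0.1537  0.0793] rpy [180.    0.   86.4] F [0.4 0.  0.5] w 0.6
scene plate_a 0.92 408 med [ 0.632 -0.211  0.026] rect [ 618. -200.] [127.  92.] 83.0 zpct [0.01  0.029] slope [0.02 0.19]
scene plate_a 0.8 550 med [ 0.422 -0.214  0.026] rect [ 425. -186.] [192. 100.] 77.9 zpct [0.012 0.029] slope [0.01 0.09]
scene plate_a 0.72 983 med [ 0.529 -0.033  0.123] rect [505. -86.] [243.  74.] 79.7 zpct [0.084 0.127] slope [-0.05 -0.  ]
scene bar 0.56 470 med [ 0.53  -0.221  0.251] rect [ 430. -356.] [628. 219.] 34.7 zpct [0.043 0.322] slope [-0.92  1.35]
```

Both plates lie flat (top at 26 mm). Next I'll grasp the bottle.

Call:
move_arm(rows=[{"hand": 0.2,"travel": [0.7,0,0],"rotation": [0,0,0]},{"hand": 0,"travel": [0.8,0,-0.8],"rotation": [0,0,0.35]},{"hand": 0,"travel": [0.8,0,-0.9],"rotation": [0,0,0]},{"hand": 0,"travel": [0.2,-0.8,-0.8],"rotation": [0,0,0]},{"hand": 0,"travel": [0,-0.9,0],"rotation": [0,0,0]}])

```text
t: 11.05
eef_pos: [0.5549, -0.0431, 0.1833]
ee_rot: [179.6, 0.0, 83.9]
wrist_force: [0.0, -0.3, 0.1]
gripper_width: 0.997
grasp_force: 0.0
```

Run:
```python
from h import *
plan([.522,-.042,.082],-6.3)
```

```text
t 11.05 pos [ 0.5549 -0.0431  0.1833] rpy [179.6   0.   83.9] F [ 0.  -0.3  0.1] w 1.0
rot units [0.05 0.   0.02] after: tool axes in world
 [[ 0.11   0.994  0.   ]
 [ 0.994 -0.11  -0.   ]
 [ 0.     0.    -1.   ]]
travel units [-0.06 -0.84  2.53]
```

Call:
move_arm(rows=[{"hand": 0,"travel": [0,-0.7,0],"rotation": [0,0,0]},{"hand": 0,"travel": [0,0,0],"rotation": [0,0,0]},{"hand": 0,"travel": [0,0,0],"rotation": [0,0,0]}])

```text
t: 11.35
eef_pos: [0.5248, -0.0413, 0.1798]
ee_rot: [179.9, 0.0, 83.7]
wrist_force: [0.3, 0.7, 0.5]
gripper_width: 1.001
grasp_force: 0.0
```

Run:
```python
from h import *
f=bot.grab_frame("scene");C=cloud(f)
for m in bot.outline_of("bottle","scene"):
    P=C[m["mask"]&(f["depth"]>0)]; P=P[(P[:,2]>.115)&(P[:,2]<.13)]
    if len(P)>50: q=cv2.minAreaRect((P[:,:2]*1000).astype(np.float32)); print(round(m["p"],2),np.round(q[0]),np.round(q[1]),q[2])
plan([.522,-.042,.082],-6.3)
```

```text
0.69 [523. -38.] [139.  49.] 82.9537353515625
t 11.45 pos [ 0.5256 -0.0416  0.1794] rpy [179.9   0.   83.7] F [0.  0.1 0.8] w 1.0
rot units [0.01 0.   0.  ] after: tool axes in world
 [[ 0.11   0.994  0.   ]
 [ 0.994 -0.11  -0.   ]
 [ 0.     0.    -1.   ]]
travel units [-0.02 -0.09  2.44]
```

Call:
move_arm(rows=[{"hand": 0,"travel": [0,-0.1,0.8],"rotation": [0,0,0]},{"hand": 0,"travel": [0,0,0.8],"rotation": [0,0,0]},{"hand": 0,"travel": [0,0,0.8],"rotation": [0,0,0]},{"hand": 0,"travel": [0,0,0],"rotation": [0,0,0]}])

```text
t: 11.85
eef_pos: [0.5185, -0.0407, 0.0796]
ee_rot: [-179.6, -0.0, 83.7]
wrist_force: [-0.4, 1.0, -0.4]
gripper_width: 1.0
grasp_force: 0.0
```

Call:
move_arm(rows=[{"hand": 1,"travel": [0,0,0],"rotation": [0,0,0]},{"hand": 1,"travel": [0,0,0],"rotation": [0,0,0]},{"hand": 1,"travel": [0,0,0],"rotation": [0,0,0]},{"hand": 1,"travel": [0,0,0],"rotation": [0,0,0]},{"hand": 1,"travel": [0,0,0],"rotation": [0,0,0]}], newtons=35)

```text
t: 12.35
eef_pos: [0.5222, -0.0415, 0.085]
ee_rot: [179.8, 0.0, 83.7]
wrist_force: [-0.9, 0.6, 6.0]
gripper_width: 0.583
grasp_force: 37.3
```

Call:
move_arm(rows=[{"hand": 1,"travel": [0,0,-0.4],"rotation": [0,0,0]},{"hand": 1,"travel": [0,0,-0.6],"rotation": [0,0,0]},{"hand": 1,"travel": [0,0,-0.6],"rotation": [0,0,0]},{"hand": 1,"travel": [0,0,0],"rotation": [0,0,0]}])

```text
t: 12.75
eef_pos: [0.5228, -0.0416, 0.1508]
ee_rot: [179.7, 0.0, 83.7]
wrist_force: [1.8, 0.1, -1.8]
gripper_width: 0.582
grasp_force: 36.9
```

Run:
```python
from h import *
plan([.548,.168,.14],-3.5)
```

```text
t 12.75 pos [ 0.5228 -0.0416  0.1508] rpy [179.7   0.   83.7] F [ 1.8  0.1 -1.8] w 0.58
rot units [ 0.04  0.01 -0.35] after: tool axes in world
 [[ 0.061  0.998  0.   ]
 [ 0.998 -0.061 -0.   ]
 [ 0.     0.    -1.   ]]
travel units [5.28 0.05 0.27]
```

Call:
move_arm(rows=[{"hand": 1,"travel": [0.7,0,0],"rotation": [0,0,-0.35]},{"hand": 1,"travel": [0.8,0,0],"rotation": [0,0,0]},{"hand": 1,"travel": [0.8,0,0],"rotation": [0,0,0]},{"hand": 1,"travel": [0.8,0,0],"rotation": [0,0,0]},{"hand": 1,"travel": [0.8,0,0],"rotation": [0,0,0]}])

```text
t: 13.25
eef_pos: [0.5312, 0.1156, 0.147]
ee_rot: [-180.0, 0.0, 86.5]
wrist_force: [0.8, 0.3, -2.4]
gripper_width: 0.584
grasp_force: 36.9
```

Call:
move_arm(rows=[{"hand": 1,"travel": [0.8,0,0],"rotation": [0,0,0]},{"hand": 1,"travel": [0.5,0,0],"rotation": [0,0,0]},{"hand": 1,"travel": [0,0,0],"rotation": [0,0,0]},{"hand": 1,"travel": [0,0,0],"rotation": [0,0,0]}])

```text
t: 13.65
eef_pos: [0.5343, 0.1664, 0.1469]
ee_rot: [-180.0, 0.0, 86.6]
wrist_force: [0.3, -0.2, -2.3]
gripper_width: 0.579
grasp_force: 36.9
```

Run:
```python
from h import *
plan([.548,.17,.017],-3.5)
```

```text
t 13.65 pos [0.5343 0.1664 0.1469] rpy [-180.     0.    86.6] F [ 0.3 -0.2 -2.3] w 0.58
rot units [-0.    0.    0.01] after: tool axes in world
 [[ 0.061  0.998  0.   ]
 [ 0.998 -0.061 -0.   ]
 [ 0.     0.    -1.   ]]
travel units [0.11 0.34 3.25]
```

Call:
move_arm(rows=[{"hand": 1,"travel": [0.1,0,0.5],"rotation": [0,0,0]},{"hand": 1,"travel": [0,0,0.7],"rotation": [0,0,0]},{"hand": 1,"travel": [0,0,0.7],"rotation": [0,0,0]},{"hand": 1,"travel": [0,0,0.6],"rotation": [0,0,0]},{"hand": 1,"travel": [0,0,0.4],"rotation": [0,0,0]}])

```text
t: 14.15
eef_pos: [0.5339, 0.1688, 0.0295]
ee_rot: [-179.9, 0.0, 86.4]
wrist_force: [0.7, 0.9, -1.4]
gripper_width: 0.58
grasp_force: 36.9
```

Call:
move_arm(rows=[{"hand": 1,"travel": [0,0,0.2],"rotation": [0,0,0]},{"hand": 1,"travel": [0,0,0.1],"rotation": [0,0,0]},{"hand": 1,"travel": [0,0,0],"rotation": [0,0,0]}])

```text
t: 14.45
eef_pos: [0.5351, 0.1699, 0.0194]
ee_rot: [180.0, 0.0, 86.5]
wrist_force: [-0.6, 0.4, -1.4]
gripper_width: 0.584
grasp_force: 36.9
```

Call:
move_arm(rows=[{"hand": 1,"travel": [0,0,0.1],"rotation": [0,0,0]},{"hand": 0,"travel": [0,0,0],"rotation": [0,0,0]},{"hand": 0,"travel": [0,0,0],"rotation": [0,0,0]},{"hand": 0,"travel": [0,0,0],"rotation": [0,0,0]},{"hand": 0,"travel": [0,0,-0.3],"rotation": [0,0,0]}])

```text
t: 14.95
eef_pos: [0.5339, 0.1702, 0.0268]
ee_rot: [-179.9, 0.0, 86.5]
wrist_force: [-0.5, -0.1, -0.5]
gripper_width: 0.997
grasp_force: 0.0
```

Call:
move_arm(rows=[{"hand": 0,"travel": [0,0,-0.9],"rotation": [0,0,0]},{"hand": 0,"travel": [0,0,-0.9],"rotation": [0,0,0]},{"hand": 0.5,"travel": [0,0,-0.9],"rotation": [0,0,0]},{"hand": 1,"travel": [0,-0.9,-0.6],"rotation": [0,0,0]},{"hand": 1,"travel": [0,-0.9,-0.6],"rotation": [0,0,0]}])

```text
t: 15.45
eef_pos: [0.4628, 0.1747, 0.1854]
ee_rot: [179.9, -0.0, 86.5]
wrist_force: [0.1, 0.5, 0.2]
gripper_width: 0.516
grasp_force: 0.0
```

Call:
move_arm(rows=[{"hand": 1,"travel": [0,-1,-0.6],"rotation": [0,0,0]},{"hand": 1,"travel": [0,-1,-0.6],"rotation": [0,0,0]},{"hand": 1,"travel": [0,-1,-0.6],"rotation": [0,0,0]},{"hand": 1,"travel": [0,0,0],"rotation": [0,0,0]}])

```text
t: 15.85
eef_pos: [0.3404, 0.1824, 0.2589]
ee_rot: [179.8, -0.1, 86.6]
wrist_force: [-0.1, -0.2, -0.6]
gripper_width: -0.002
grasp_force: 0.0
```

Run:
```python
from h import *
plan()
for n in("plate_a","bottle","bar"):
    for c in("scene","top"): f=find(n,c)
h=np.array([.696,-.2325,.081]); x=np.array([.998,-.061,0]);y=np.array([.061,.998,0])
for c in("scene","top"):
    f=bot.grab_frame(c); P=cloud(f)[f["depth"]>0]-h
    k=(abs(P@y)<.02)&(P[:,2]>.06)&(P@x<-.03)&(P@x>-.34)&(np.hypot(P@x,P[:,2])<.35)
    B=P[k]; a=np.arctan2(B[:,2],-(B@x)); print(c,k.sum(),"bar angle",np.percentile(a,[10,50,90]),"lat",np.median(B@y),"r max",np.hypot(B@x,B[:,2]).max(), "top end",B[np.argmax(B[:,2])]+h)
cv2.imwrite("pics/s3c.png",cv2.resize(f["color"][100:300,200:460,::-1],None,fx=2.5,fy=2.5))
```

```text
t 15.85 pos [0.3404 0.1824 0.2589] rpy [ 1.798e+02 -1.000e-01  8.660e+01] F [-0.1 -0.2 -0.6] w -0.0
scene plate_a 0.57 605 med [ 0.426 -0.211  0.026] rect [ 421. -201.] [161. 100.] 77.6 zpct [0.01  0.029] slope [-0.02  0.1 ]
scene plate_a 0.38 754 med [ 0.563 -0.221  0.21 ] rect [ 431. -384.] [620. 208.] 47.4 zpct [0.084 0.319] slope [-0.92  1.35]
top plate_a 0.86 1262 med [ 0.423 -0.195  0.025] rect [ 422. -196.] [122.  85.] 86.6 zpct [0.02  0.028] slope [-0.01  0.  ]
top plate_a 0.59 1064 med [ 0.613 -0.199  0.025] rect [ 617. -204.] [114.  83.] 86.8 zpct [0.016 0.028] slope [ 0.05 -0.  ]
top plate_a 0.38 681 med [ 0.548 -0.222  0.232] rect [ 575. -262.] [100. 248.] 85.2 zpct [0.025 0.324] slope [-0.78  3.35]
top bottle 0.97 804 med [0.534 0.165 0.054] rect [535. 172.] [139.  50.] 86.6 zpct [0.04  0.057] slope [ 0.05 -0.05]
scene bar 0.65 809 med [ 0.57  -0.221  0.202] rect [ 426. -369.] [625. 220.] 39.5 zpct [0.05  0.319] slope [-0.93  1.31]
top bar 0.61 704 med [ 0.549 -0.222  0.223] rect [ 579. -260.] [100. 253.] 86.0 zpct [0.008 0.324] slope [-0.79  3.51]
scene 569 bar angle [0.78136014 0.80715743 0.82836835] lat 0.005900758102872515 r max 0.3421552879068329 top end [ 0.45953646 -0.22388589  0.32731109]
top 535 bar angle [0.79180025 0.80769721 0.82489998] lat 0.0025893313632793856 r max 0.34233820084623756 top end [ 0.45764441 -0.22884978  0.32697378]
```

View pics/s3c.png

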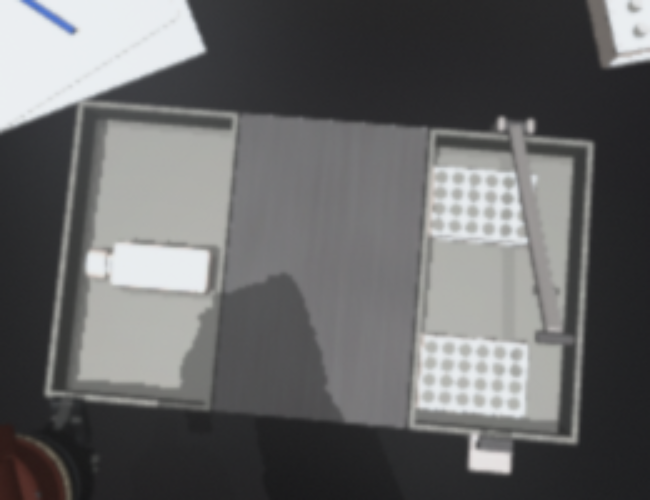

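Everything is placed: plates flat at (480,205) and (475,375), bottle flat at (160,265), bar still raised with its end at (555,335), and the catch at (490,445). Now to the bar.

Call:
move_arm(rows=[{"hand": 1,"travel": [0,0.6,-0.8],"rotation": [0,0,0]},{"hand": 1,"travel": [-0.5,0.6,-0.8],"rotation": [0,0,0]},{"hand": 1,"travel": [-0.8,0.6,-0.8],"rotation": [0,0,0]},{"hand": 1,"travel": [-0.9,0.6,-0.2],"rotation": [0,0,0]},{"hand": 1,"travel": [-0.9,0.6,0],"rotation": [0,0,0]}])

```text
t: 17.05
eef_pos: [0.4565, 0.0503, 0.3602]
ee_rot: [179.8, -0.0, 86.6]
wrist_force: [0.2, 0.9, -0.3]
gripper_width: 0.003
grasp_force: 0.0
```

Call:
move_arm(rows=[{"hand": 1,"travel": [-0.9,0.6,0],"rotation": [0,0,0]},{"hand": 1,"travel": [-0.9,0.4,0],"rotation": [0,0,0]},{"hand": 1,"travel": [-0.9,0,0],"rotation": [0,0,0]},{"hand": 1,"travel": [-0.9,0,0],"rotation": [0,0,0]},{"hand": 1,"travel": [-0.9,0,0],"rotation": [0,0,0]}])

```text
t: 17.55
eef_pos: [0.4838, -0.1319, 0.3584]
ee_rot: [-180.0, -0.0, 86.5]
wrist_force: [0.8, 0.3, -0.9]
gripper_width: 0.002
grasp_force: 0.0
```

Call:
move_arm(rows=[{"hand": 1,"travel": [-0.9,0,0],"rotation": [0,0,0]},{"hand": 1,"travel": [-0.9,0,0],"rotation": [0,0,0]},{"hand": 1,"travel": [0,0,0],"rotation": [0,0,0]},{"hand": 1,"travel": [0,0,0],"rotation": [0,0,0]}])

```text
t: 17.95
eef_pos: [0.4794, -0.2028, 0.3582]
ee_rot: [-180.0, -0.0, 86.4]
wrist_force: [-0.3, 0.3, 0.1]
gripper_width: -0.004
grasp_force: 0.0
```

Run:
```python
from h import *
r=.315; hg=np.array([.696,-.229,.081]); x=np.array([.998,-.061,0])
A=np.r_[.8:.05:-.075,.05,0]; W=np.array([[-r*np.cos(a)+.005*np.sin(a),r*np.sin(a)+.005*np.cos(a)] for a in A])
w0=hg+x*W[0,0]; w0[2]=hg[2]+W[0,1]; print(w0); plan(w0,-3.5)
for a,d in zip(A[1:],np.diff(W,axis=0)/.04): print(round(a,3),"ty",round(d[0],2),"tz",round(-d[1],2))
we=hg+x*W[-1,0]; print("end",we,hg[2]+W[-1,1])
```

```text
[ 0.48055592 -0.21583157  0.3104507 ]
t 17.95 pos [ 0.4794 -0.2028  0.3582] rpy [-180.    -0.    86.4] F [-0.3  0.3  0.1] w -0.0
rot units [-0.   -0.   -0.01] after: tool axes in world
 [[ 0.061  0.998  0.   ]
 [ 0.998 -0.061 -0.   ]
 [ 0.     0.    -1.   ]]
travel units [-0.32  0.05  1.19]
0.725 ty -0.41 tz 0.42
0.65 ty -0.38 tz 0.45
0.575 ty -0.35 tz 0.48
0.5 ty -0.31 tz 0.5
0.425 ty -0.27 tz 0.52
0.35 ty -0.23 tz 0.54
0.275 ty -0.19 tz 0.56
0.2 ty -0.15 tz 0.57
0.125 ty -0.1 tz 0.58
0.05 ty -0.06 tz 0.59
0.0 ty -0.02 tz 0.39
end [ 0.38163  -0.209785  0.081   ] 0.08600000000000001
```

Call:
move_arm(rows=[{"hand": 1,"travel": [-0.3,0,0.4],"rotation": [0,0,0]},{"hand": 1,"travel": [0,0,0.3],"rotation": [0,0,0]},{"hand": 1,"travel": [0,0,0.2],"rotation": [0,0,0]},{"hand": 1,"travel": [0,0,0.2],"rotation": [0,0,0]},{"hand": 1,"travel": [0,0,0.1],"rotation": [0,0,0]}])

```text
t: 18.45
eef_pos: [0.4789, -0.2135, 0.3101]
ee_rot: [-180.0, -0.0, 86.6]
wrist_force: [0.2, -0.4, 0.0]
gripper_width: 0.001
grasp_force: 0.1
```

Call:
move_arm(rows=[{"hand": 1,"travel": [0,-0.2,0.2],"rotation": [0,0,0]},{"hand": 1,"travel": [0,-0.2,0.2],"rotation": [0,0,0]},{"hand": 1,"travel": [0,-0.2,0.22],"rotation": [0,0,0]},{"hand": 1,"travel": [0,-0.2,0.23],"rotation": [0,0,0]},{"hand": 1,"travel": [0,-0.2,0.25],"rotation": [0,0,0]}])

```text
t: 18.95
eef_pos: [0.439, -0.2116, 0.2666]
ee_rot: [179.9, 0.0, 86.5]
wrist_force: [0.3, 0.9, -0.1]
gripper_width: -0.001
grasp_force: 0.1
```

```bash
cat >> h.py <<'E'
def bar():
    hg=np.array([.696,-.229,.081]); x=np.array([.998,-.061,0]);y=np.array([.061,.998,0])
    plan()
    for c in("scene","top"):
        f=bot.grab_frame(c); C=cloud(f)
        for m in bot.outline_of("bar",c)[:1]:
            P=C[m["mask"]&(f["depth"]>0)]-hg; k=(abs(P@y)<.015)&(P@x<-.1)&(P@x>-.35)&(P[:,2]>-.03); B=P[k]
            if len(B)>9: a=np.arctan2(B[:,2],-(B@x))-.005/np.hypot(B@x,B[:,2]); print(c,round(m["p"],2),len(B),"bar",np.round(np.percentile(a,[10,50,90]),3),"r",np.hypot(B@x,B[:,2]).max())
    s=bot.read_state(); d=np.array(s["eef_pos"])-hg; print("tip rel x,y,z",d@x,d@y,d[2])
    return f
E
python3 -c "
from h import *
bar()"
```

```text
t 18.95 pos [ 0.439  -0.2116  0.2666] rpy [179.9   0.   86.5] F [ 0.3  0.9 -0.1] w -0.0
scene 0.92 428 bar [0.565 0.591 0.603] r 0.34112691956928143
top 0.76 328 bar [0.571 0.587 0.595] r 0.34254152114727354
tip rel x,y,z -0.257253284461047 0.0015600524317923269 0.18607829475204046
```

Call:
move_arm(rows=[{"hand": 1,"travel": [0,-0.25,0.33],"rotation": [0,0,0]},{"hand": 1,"travel": [0,-0.25,0.35],"rotation": [0,0,0]},{"hand": 1,"travel": [0,-0.25,0.4],"rotation": [0,0,0]},{"hand": 1,"travel": [0,-0.22,0.4],"rotation": [0,0,0]},{"hand": 1,"travel": [0,-0.18,0.4],"rotation": [0,0,0]}])

```text
t: 19.65
eef_pos: [0.3936, -0.2093, 0.1916]
ee_rot: [179.9, 0.0, 86.5]
wrist_force: [0.4, -0.1, 0.1]
gripper_width: 0.0
grasp_force: 0.1
```

Call:
move_arm(rows=[{"hand": 1,"travel": [0,-0.15,0.35],"rotation": [0,0,0]},{"hand": 1,"travel": [0,-0.12,0.35],"rotation": [0,0,0]},{"hand": 1,"travel": [0,-0.1,0.35],"rotation": [0,0,0]},{"hand": 1,"travel": [0,-0.08,0.35],"rotation": [0,0,0]},{"hand": 1,"travel": [0,0,0],"rotation": [0,0,0]}])

```text
t: 20.15
eef_pos: [0.3747, -0.2075, 0.1346]
ee_rot: [-179.9, -0.1, 86.5]
wrist_force: [0.2, 0.4, 1.0]
gripper_width: 0.001
grasp_force: 0.0
```

```bash
python3 -c "
from h import *
bar()"
```

```text
t 20.15 pos [ 0.3747 -0.2075  0.1346] rpy [-1.799e+02 -1.000e-01  8.650e+01] F [0.2 0.4 1. ] w 0.0
scene 0.8 368 bar [0.112 0.141 0.152] r 0.3196139541318396
top 0.64 392 bar [0.122 0.139 0.152] r 0.3051049767471619
tip rel x,y,z -0.3206380505934163 0.001018939875549324 0.055260615005812766
```

Call:
move_arm(rows=[{"hand": 1,"travel": [0,-0.02,0.25],"rotation": [0,0,0]},{"hand": 1,"travel": [0,0,0.2],"rotation": [0,0,0]},{"hand": 1,"travel": [0,0,0.15],"rotation": [0,0,0]},{"hand": 1,"travel": [0,0,0.1],"rotation": [0,0,0]},{"hand": 1,"travel": [0,0,0],"rotation": [0,0,0]}])

```text
t: 20.85
eef_pos: [0.3739, -0.2075, 0.1067]
ee_rot: [-179.9, -0.0, 86.5]
wrist_force: [-0.1, -0.0, 0.9]
gripper_width: 0.002
grasp_force: 0.0
```

Call:
move_arm(rows=[{"hand": 1,"travel": [0,0,0.08],"rotation": [0,0,0]},{"hand": 1,"travel": [0,0,0.05],"rotation": [0,0,0]},{"hand": 1,"travel": [0,0,0],"rotation": [0,0,0]}])

```text
t: 21.15
eef_pos: [0.3744, -0.208, 0.1022]
ee_rot: [180.0, 0.0, 86.5]
wrist_force: [-0.2, 0.7, 1.2]
gripper_width: -0.001
grasp_force: 0.7
```

Call:
move_arm(rows=[{"hand": 1,"travel": [0,0,0.05],"rotation": [0,0,0]},{"hand": 1,"travel": [0,0,0.05],"rotation": [0,0,0]},{"hand": 1,"travel": [0,0,0.05],"rotation": [0,0,0]},{"hand": 1,"travel": [0,0,0],"rotation": [0,0,0]}])

```text
t: 21.55
eef_pos: [0.3741, -0.2079, 0.0962]
ee_rot: [-180.0, 0.0, 86.5]
wrist_force: [-1.5, -0.5, 2.8]
gripper_width: -0.001
grasp_force: 1.1
```

Call:
move_arm(rows=[{"hand": 1,"travel": [0,0,0.05],"rotation": [0,0,0]},{"hand": 1,"travel": [0,0,0.05],"rotation": [0,0,0]},{"hand": 1,"travel": [0,0,0],"rotation": [0,0,0]}])

```text
t: 21.85
eef_pos: [0.3742, -0.2078, 0.0919]
ee_rot: [-180.0, -0.0, 86.5]
wrist_force: [0.5, -0.2, -0.2]
gripper_width: 0.005
grasp_force: 0.0
```

Call:
move_arm(rows=[{"hand": 1,"travel": [0,0,0.05],"rotation": [0,0,0]},{"hand": 1,"travel": [0,0,0.03],"rotation": [0,0,0]},{"hand": 1,"travel": [0,0,0],"rotation": [0,0,0]}])

```text
t: 22.15
eef_pos: [0.3742, -0.2077, 0.0887]
ee_rot: [-180.0, -0.0, 86.5]
wrist_force: [0.1, 0.0, 0.2]
gripper_width: -0.001
grasp_force: 0.0
```

Call:
move_arm(rows=[{"hand": 1,"travel": [0,0,-0.3],"rotation": [0,0,0]},{"hand": 1,"travel": [0,0,-0.8],"rotation": [0,0,0]},{"hand": 1,"travel": [0,-0.8,-0.9],"rotation": [0,0,0]},{"hand": 1,"travel": [0.5,-0.8,-0.8],"rotation": [0,0,0]},{"hand": 1,"travel": [0,0,0],"rotation": [0,0,0]}])

```text
t: 22.65
eef_pos: [0.3102, -0.1831, 0.2041]
ee_rot: [179.8, 0.1, 86.5]
wrist_force: [0.6, 0.2, -1.0]
gripper_width: 0.005
grasp_force: 0.0
```

Run:
```python
from h import *
f=bar()
g=bot.grab_frame("scene")
for n in("plate_a","bottle"): find(n,"top")
a=cv2.resize(f["color"][100:300,200:460,::-1],None,fx=2,fy=1.5); b=cv2.resize(g["color"][90:290,200:460,::-1],None,fx=2,fy=1.5)
cv2.imwrite("pics/e.png",np.vstack([a,b]))
```

```text
t 22.65 pos [ 0.3102 -0.1831  0.2041] rpy [1.798e+02 1.000e-01 8.650e+01] F [ 0.6  0.2 -1. ] w 0.01
scene 0.81 331 bar [-0.025 -0.001  0.011] r 0.3354173057004495
top 0.67 502 bar [-0.018 -0.003  0.01 ] r 0.3370866661190377
tip rel x,y,z -0.3859999734474395 0.02126802199796067 0.11945087497415656
top plate_a 0.92 1044 med [ 0.615 -0.199  0.025] rect [ 619. -208.] [132.  87.] 86.5 zpct [0.016 0.028] slope [0.04 0.01]
top plate_a 0.63 1124 med [ 0.423 -0.188  0.025] rect [ 422. -197.] [125.  85.] 86.3 zpct [0.02  0.028] slope [-0. -0.]
top plate_a 0.38 631 med [ 0.525 -0.22   0.085] rect [ 530. -222.] [ 21. 343.] 85.6 zpct [0.082 0.089] slope [0. 0.]
top bottle 0.75 6156 med [ 0.525 -0.243  0.007] rect [ 523. -230.] [203. 402.] 87.2 zpct [0.002 0.086] slope [0.   0.07]
top bottle 0.6 841 med [0.534 0.163 0.054] rect [534. 172.] [139.  51.] 87.1 zpct [0.034 0.057] slope [ 0.09 -0.03]
```

View pics/e.png

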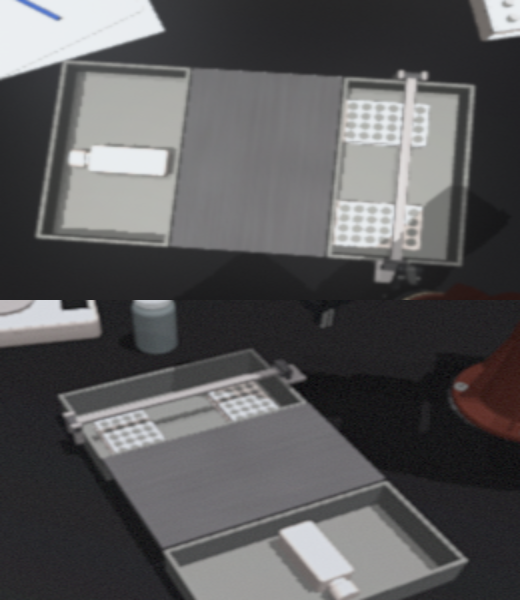

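The bar lies level: it measures about 0 rad and runs from (410,80) to (397,260), ending under the catch. Both plates and the bottle are flat, so I'm handing in.

```bash
python3 -c "
from cell import bot
print(bot.close_job())"
```

```text
the job is handed in; nothing more can be done
None
```

I handed the job in with both plates flat in the bar bin, the bottle flat in the plain bin, and the bar at about 0 rad under its catch by the cameras; the jar, wash bottle and beaker were not touched, and no verdict came back.

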